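# Put the taper plug gauge home in its taper ring

## Robot

A 6-joint arm with a two-finger parallel gripper is mounted at the origin on the work surface. World frame = base frame: x ahead of the robot, y to its left, z up, the work surface at z = 0. Lengths are in m, angles in rad, forces in N, time in s.
With the tool pointing down it reaches from about 0.25 to 0.8 m from the base axis. Payload 8.5 kg.
Tool frame: the origin (TCP) lies midway between the tips of the shut fingers; the grasp point (between the pads) lies 19 mm behind it; z points along the fingers, y is the line along which they close (so a half turn about z gives the same grasp; the last joint's range is limited). The gripper opens to 85 mm and grips with 20 to 120 N. Pads are 22 mm wide; open, the fingers measure 114 mm over their backs; the gripper's body (76 mm by 85 mm) begins 54 mm behind the grasp point. The pads swing forward as they close: fully open they stand 13 mm farther back than shut.
Start: joints at [1.143, 0.238, -0.013, 1.319, 0, 1.571], TCP at [0.218, 0.478, 0.231] pointing down, gripper open.
Joint ranges: [-2.66, 2.66], [-1.03, 1.9], [-1.14, 1.46], [-1.82, 2.27], [-1.45, 1.34], [-3.14, 3.14]. Speed limits (rad/s): [2.22, 2.22, 2.79, 3.14, 3.14, 3.14].

## Interface

Orientations are given as a rotation vector (axis times angle).
In Python, from cell import sensors, grab_frame, camera_info, r gives the robot as it stands.
- The arm moves only by the tool drive_tool, never from a script. Its argument "targets" is a list that holds one entry, the list of rows, each a list of 6 numbers: the shift along the world's x, y, z each as a share of 0.08 m, from -1 to 1, then the turn, a rotation vector about the world's x, y, z each as a share of 0.08 rad, from -1 to 1. In form: [[[dx, dy, dz, rx, ry, rz], ...]]. A call has 1 to 12 rows; each row shifts and turns the commanded pose from where the row before left it; what a row does not reach is not made up. A row lasts 1/8 s, in which the tool goes at most 62.5 mm and 10.7 degrees, less where a joint would pass 70% of its speed; a pose out of reach is approached as far as the arm can. A call with a number of a shift or a turn outside -1 to 1 is refused whole. A call with a gripper value outside its range is refused whole. "grip" is the gripper's target within -1 to 1 (fully open at 1, half-way at 0, shut at -1), set as the call begins (left out, the last holds). The fingers move at their own pace and stop on an object; "grip_force" is the grip in N (left out, the last holds). Time passes only in rows, so rows that do not move let the fingers close. It gives the time, the measured TCP pose, the force, the opening and the grip force at its end, in the units of the state.
- sensors.get_obs(): the state, without advancing time (a new reading comes with each control period).
- grab_frame(name): name is "side" or "top"; returns the picture (384x512x3 uint8, red, green, blue); there is no depth.
- camera_info(name): a dict with "vfov" (degrees; the focal length in pixels is half the picture's height over the tangent of half this angle, whatever the lens; pixels are square), "cx", "cy" (the principal point, pixels), "dist" ([k1, k2, p1, p2, k3] as OpenCV has them; the pictures are not rectified), "origin" and "orientation" of the camera in the world. Camera axes: x right, y down, z forward; pixel columns grow to the right and rows downward; lengths in m; the calibration is good to about 2 mm. A picture is of the moment at which its call begins. camera_info takes no time and is no camera call.
- r.sign_off(): hands the job in; it is judged then, once.
The state is a dict: "clock": time; "joints": joint angles; "joint_velocities": joint speeds; "tau": joint torques, N m; "tool_pos": TCP position; "ee_rot": TCP orientation; "ft_force": force on the tool from outside, world axes, zero at the start; "ft_torque": the same for the moment, N m; "finger_gap": opening from 0.0 (shut) to 1.0 (fully open); "grip_force": force on a finger pad.
Only numpy, scipy, OpenCV 4.12 (cv2) and the standard library are available. Lean on these libraries where they do the work, as an engineer would, in place of code of your own. Each camera call takes 0.05 s, during which the arm holds its last target. There are 200 camera calls.

## Task

On the inspection bench, pick up the taper plug gauge (the cone-shaped one, not the straight one) by its handle and lower it, narrow end down, into the tall ring with the matching conical bore until it sits upright and fully home. Let go of it there; do not drop it, and leave the straight plug and the flat ring where they stand.

Things in the scene. Friction and masses are not known exactly. Their poses are not given: they have to be found in the camera images.
- taper_plug_mid (a point): Centre, half-way up (52 mm above its foot), of the loose taper plug gauge, standing upright on the bench on its narrow foot. Round about its z axis (up), 104 mm tall, about 0.4 kg: a bare light-alloy cone 36 mm in diameter at the foot, widening to 62 mm at 55 mm up, a 62 mm collar from 55 to 60 mm, then a dark steel cylindrical handle 28 mm in diameter from 60 to 104 mm. Grip the handle from above.
- taper_ring_mouth (a point): Centre of the mouth (top face) of the tall steel taper ring, 86 mm in outside diameter, 60 mm high, on a 104 mm dark foot plate fixed to the bench. z is up, along the bore. The conical bore is 61 mm in diameter at the mouth and narrows downwards to 35 mm, matching the plug's cone, so that the plug centres itself. Seated, the plug's collar stands about 3 mm above the mouth, and the plug's centre point lies on the bore's axis, level with this point.
- straight_plug_mid (a point): Bystander: centre, half-way up (52 mm above its foot), of a loose straight plug gauge of the same materials, 104 mm tall: a 42 mm cylinder 60 mm high with the same 28 mm handle above, no collar. Leave it alone.
- plain_ring_mid (a point): Bystander: centre, half-way up (11 mm), of a loose flat steel ring gauge, 86 mm outside diameter, straight 48 mm bore, 22 mm high, lying flat. Leave it alone.

How it is judged:
By the outcome, as a careful person would: the job done as asked, in the order asked, and still so for the second after the job is handed in, with the robot touching nothing.
It also fails if it takes over 40 s, if anything falls off the work surface, if the arm or the gripper's body presses on something with over 40 N, if the wrist force passes 120 N, or if a joint passes its speed limit or range.

## Working session

There is one attempt and no reset: what is moved stays moved. The work goes in short steps, Python scripts to look and compute and a tool call to move; the robot and the scene stay as the last step left them, time stands still between calls to the robot, and variables do not carry over. Pictures are saved under pics/ and viewed, at most 10 in all, crops included, and the job is handed in when it is done.

Besides the shell and the picture viewer there is one more tool, called by a JSON object that holds its "name" and its "arguments". drive_tool: Moves the arm, as the interface text tells. Its arguments: {"type":"object","properties":{"targets":{"type":"array","items":{"type":"array","items":{"type":"array","items":{"type":"number","minimum":-1,"maximum":1}}}},"grip":{"type":"number"},"grip_force":{"type":"number"}},"required":["targets"]}

```bash
mkdir -p pics
python3 - <<'E'
from cell import sensors, grab_frame, camera_info, r
import cv2
for n in("side","top"):
    cv2.imwrite(f"pics/{n}0.png",grab_frame(n)[:,:,::-1]); print(camera_info(n))
o=sensors.get_obs();print({k:o[k] for k in("clock","tool_pos","ee_rot","ft_force","finger_gap")})
E
```

```text
{'vfov': 54.546571274826746, 'cx': 247.23026068130122, 'cy': 188.2779342277733, 'dist': array([0.02312177, 0.        , 0.        , 0.        , 0.        ]), 'origin': array([0.44385465, 0.48436558, 0.65367649]), 'orientation': array([-0.28918836,  2.89297014, -1.05777131])}
{'vfov': 57.77144216816464, 'cx': 259.305985971871, 'cy': 189.49837375345396, 'dist': array([-0.070342,  0.      ,  0.      ,  0.      ,  0.      ]), 'origin': array([ 0.38247211, -0.0116324 ,  0.82972765]), 'orientation': array([-2.12454744,  2.08758856, -0.15781521])}
{'clock': 0.1, 'tool_pos': array([0.21763073, 0.47735956, 0.23072771]), 'ee_rot': array([-6.66743837e-01, -3.06974039e+00,  1.99455685e-03]), 'ft_force': array([ 0.20796036, -0.42268063,  0.59069987]), 'finger_gap': 1.0015936782656807}
```

View pics/side0.png

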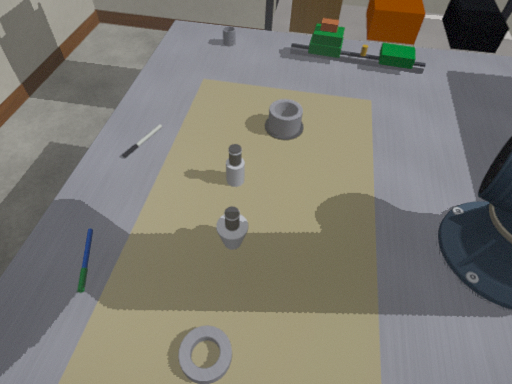

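View pics/top0.png

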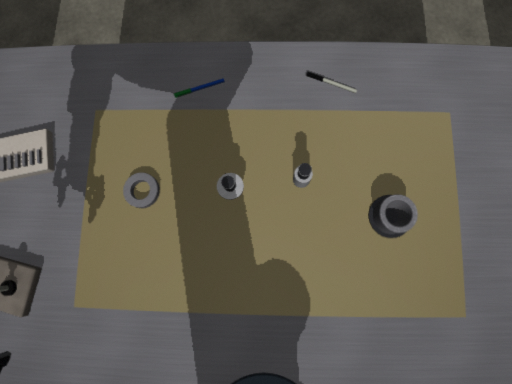

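The side view shows the taper plug with its collar at about (233,227), the straight plug at (235,165) and the tall ring at (285,110). In the top view the taper plug is at (230,186), the straight plug at (303,172) and the ring mouth at (398,213).

```bash
cat > h.py <<'E'
import numpy as np, cv2
from scipy.spatial.transform import Rotation as R
from cell import sensors, grab_frame, camera_info, r
def KD(n):
    c=camera_info(n); f=192/np.tan(np.radians(c["vfov"])/2)
    return c,np.array([[f,0,c["cx"]],[0,f,c["cy"]],[0,0,1]]),c["dist"]
def plane(n,uv,z):
    c,K,d=KD(n); p=cv2.undistortPoints(np.float64(uv).reshape(-1,1,2),K,d)[:,0]
    v=np.c_[p,np.ones(len(p))]@R.from_rotvec(c["orientation"]).as_matrix().T
    o=c["origin"]; return (o+v*((z-o[2])/v[:,2])[:,None])[:,:2]
def proj(n,X):
    c,K,d=KD(n); M=R.from_rotvec(c["orientation"]).as_matrix().T
    return cv2.projectPoints(np.float64(X).reshape(-1,3),cv2.Rodrigues(M)[0],-M@c["origin"],K,d)[0][:,0]
E
cat > m.py <<'E'
from h import *
# nonyellow mask blobs -> hull
for n,cs in (("top",{"tp":(230,186),"sp":(303,172),"ring":(398,213),"flat":(141,190)}),("side",{"tp":(233,227),"sp":(235,165),"ring":(285,110),"flat":(206,354)})):
    im=cv2.imread(f"pics/{n}0.png"); hsv=cv2.cvtColor(im,cv2.COLOR_BGR2HSV)
    m=(hsv[...,1]<70).astype(np.uint8)
    k,l,s,c=cv2.connectedComponentsWithStats(m)
    for a,p in cs.items():
        i=np.bincount(l[p[1]-25:p[1]+25,p[0]-20:p[0]+20].ravel(),minlength=k)[1:].argmax()+1
        print(n,a,s[i],c[i].round(1), [(z,plane(n,c[i],z).round(4)[0].tolist()) for z in(0,.06,.104)])
t=[]
for n,p in(("top",(230,186)),("top",(398,213)),("side",(233,227)),("side",(285,115))):
    im=cv2.imread(f"pics/{n}0.png")[p[1]-32:p[1]+32,p[0]-32:p[0]+32]
    t.append(cv2.resize(im,(300,300),interpolation=cv2.INTER_NEAREST))
cv2.imwrite("pics/crop0.png",np.vstack([np.hstack(t[:2]),np.hstack(t[2:])]))
E
python3 m.py
```

```text
top tp [216 172  28  28 619] [229.7 185.7] [(0, [0.5478, 0.094]), (0.06, [0.5359, 0.0863]), (0.104, [0.5271, 0.0807])]
top sp [293 163  20  25 401] [302.4 175. ] [(0, [0.5767, -0.083]), (0.06, [0.5626, -0.0778]), (0.104, [0.5523, -0.074])]
top ring [ 369  194   49   44 1720] [392.7 215. ] [(0, [0.482, -0.2987]), (0.06, [0.4748, -0.2779]), (0.104, [0.4695, -0.2627])]
top flat [123 172  37  37 856] [140.7 189.9] [(0, [0.5342, 0.3155]), (0.06, [0.5232, 0.2918]), (0.104, [0.5152, 0.2745])]
side tp [     0      0    512    384 178253] [244.1 198.1] [(0, [0.5379, -0.0279]), (0.06, [0.5292, 0.0191]), (0.104, [0.5229, 0.0536])]
side sp [     0      0    512    384 178253] [244.1 198.1] [(0, [0.5379, -0.0279]), (0.06, [0.5292, 0.0191]), (0.104, [0.5229, 0.0536])]
side ring [     0      0    512    384 178253] [244.1 198.1] [(0, [0.5379, -0.0279]), (0.06, [0.5292, 0.0191]), (0.104, [0.5229, 0.0536])]
side flat [     0      0    512    384 178253] [244.1 198.1] [(0, [0.5379, -0.0279]), (0.06, [0.5292, 0.0191]), (0.104, [0.5229, 0.0536])]
```

View pics/crop0.png

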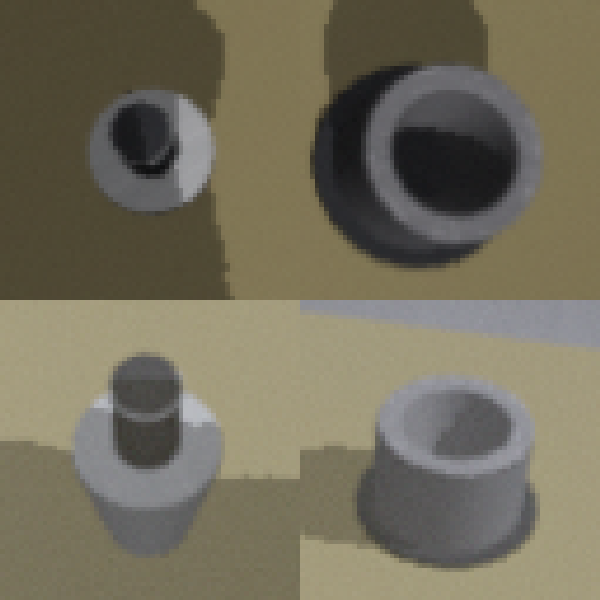

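Run:
```python
from h import *
def tri(a,b):
    L=[]
    for n,uv in(("top",a),("side",b)):
        c,K,d=KD(n); L.append((c["origin"],np.r_[plane(n,uv,0)[0],0]-c["origin"]))
    A=np.zeros((3,3));y=np.zeros(3)
    for o,v in L:
        v=v/np.linalg.norm(v);P=np.eye(3)-np.outer(v,v);A+=P;y+=P@o
    return np.linalg.solve(A,y)
print("mouth tri",tri((398.5,213.5),(285.9,108.9)))
for z in(.06,.066,.07): print(z,plane("top",(398.5,213.5),z),plane("side",(285.9,108.9),z))
print("collar",plane("top",(229.7,185.7),.06))
print("handle top",plane("side",(253*0+201+146/4.6875-.5,195+(381-300)/4.6875-.5),.104))
print("sp", plane("side",(235,150),.104))
print("TCP in px",proj("top",sensors.get_obs()["tool_pos"]),R.from_rotvec(sensors.get_obs()["ee_rot"]).as_matrix().round(3))
```

```text
mouth tri [ 0.48067178 -0.29295085  0.05515177]
0.06 [[ 0.47819182 -0.29097514]] [[ 0.4822193 -0.2871214]]
0.066 [[ 0.47744569 -0.28879768]] [[ 0.48183157 -0.27932436]]
0.07 [[ 0.47694827 -0.28734603]] [[ 0.48157308 -0.27412633]]
collar [[0.53580375 0.08630803]]
handle top [[0.53898022 0.08957636]]
sp [[ 0.56720445 -0.06966034]]
TCP in px [[ -7.10666601 340.51627456]] [[-0.91   0.415 -0.001]
 [ 0.415  0.91  -0.001]
 [ 0.    -0.001 -1.   ]]
```

{"name": "drive_tool", "arguments": {"targets": [[[0.4,-0.49,0,0,0,0],[0.4,-0.49,0,0,0,0],[0.4,-0.49,0,0,0,0],[0.4,-0.49,0,0,0,0],[0.4,-0.49,0,0,0,0],[0.4,-0.49,0,0,0,0],[0.4,-0.49,-0.1,0,0,0],[0.4,-0.49,-0.2,0,0,0],[0.4,-0.49,-0.2,0,0,0],[0.4,-0.46,-0.2,0,0,0],[0,0,0,0,0,0]]], "grip": 1}}

```text
clock: 1.48
tool_pos: [0.5386, 0.0855, 0.1733]
ee_rot: [-0.672, -3.067, 0.002]
ft_force: [-0.5, 0.9, -0.0]
finger_gap: 1.001
grip_force: 0.0
```

Run:
```python
from h import *
o=sensors.get_obs();print(o["clock"],o["tool_pos"],o["ee_rot"],o["joints"].round(2),o["ft_force"])
t=[]
for n in("side","top"):
    im=np.ascontiguousarray(grab_frame(n)[:,:,::-1]);cv2.imwrite(f"pics/{n}1.png",im)
    p=proj(n,o["tool_pos"])[0];print(n,p, proj(n,[[.537,.088,.104]]))
    x,y=p.astype(int);x=np.clip(x,64,447);y=np.clip(y,64,319);t.append(cv2.resize(im[y-64:y+64,x-64:x+64],(400,400)));print(x-64,y-64)
cv2.imwrite("pics/c1.png",np.hstack(t))
```

```text
1.475 [0.53862639 0.08549649 0.17334701] [-6.72103422e-01 -3.06654526e+00  2.27641909e-03] [ 0.16  0.3  -0.08  1.2  -0.    0.59] [-0.51147736  0.90542575 -0.03822741]
side [231.85297388 185.54788226] [[232.8901284  211.27945147]]
167 121
top [223.23211292 172.82253687] [[226.48654409 181.09682054]]
159 108
```

View pics/c1.png

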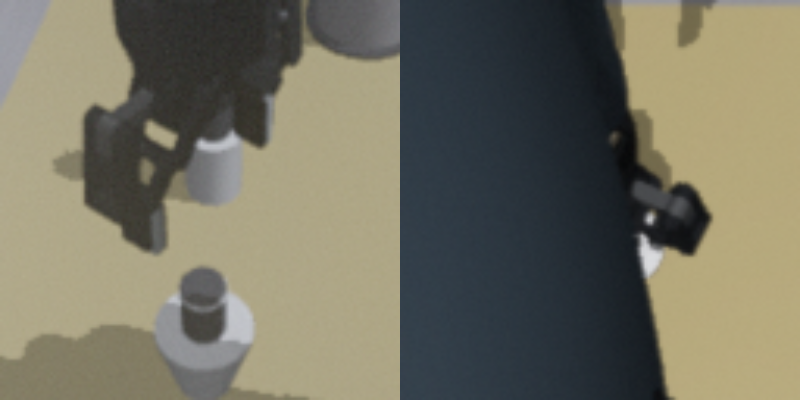

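The side crop shows the open fingers straddling the handle line, with tips at about (215,201) and (251,167). The handle top is at (232,212), within a pixel or so of the prediction for (0.537, 0.088). I'll descend there and grip.

{"name": "drive_tool", "arguments": {"targets": [[[-0.02,0.03,-0.3,0,0,0],[0,0,-0.4,0,0,0],[0,0,-0.3,0,0,0],[0,0,-0.2,0,0,0],[0,0,-0.14,0,0,0],[0,0,0,0,0,0]]]}}

```text
clock: 2.33
tool_pos: [0.5356, 0.091, 0.0679]
ee_rot: [-0.665, -3.07, 0.001]
ft_force: [-0.0, 0.3, 0.0]
finger_gap: 1.0
grip_force: 0.0
```

{"name": "drive_tool", "arguments": {"targets": [[[0,0,0,0,0,0],[0,0,0,0,0,0],[0,0,0,0,0,0],[0,0,0,0,0,0],[0,0,0,0,0,0],[0,0,0,0,0,0],[0,0,0,0,0,0],[0,0,0,0,0,0]]], "grip": -1, "grip_force": 50}}

```text
clock: 3.32
tool_pos: [0.5362, 0.09, 0.0685]
ee_rot: [0.667, 3.069, -0.001]
ft_force: [-2.1, -3.0, 6.3]
finger_gap: 0.314
grip_force: 48.9
```

{"name": "drive_tool", "arguments": {"targets": [[[0,0,0.1,0,0,0],[0,0,0.25,0,0,0],[0,0,0.35,0,0,0],[0,0,0.35,0,0,0],[0,0,0.3,0,0,0],[0,0,0.15,0,0,0],[0,0,0,0,0,0]]]}}

```text
clock: 4.2
tool_pos: [0.5364, 0.0905, 0.1884]
ee_rot: [0.667, 3.069, 0.001]
ft_force: [0.1, 0.7, -4.7]
finger_gap: 0.311
grip_force: 49.8
```

Run:
```python
from h import *
o=sensors.get_obs();print(o["tool_pos"],o["ft_force"],o["finger_gap"])
t=[]
for n in("side",):
    im=np.ascontiguousarray(grab_frame(n)[:,:,::-1]);cv2.imwrite(f"pics/{n}2.png",im)
    x,y=proj(n,o["tool_pos"])[0].astype(int);print(x,y)
    cv2.imwrite("pics/c2.png",cv2.resize(im[y-64:y+64,x-64:x+64],(512,512)))
```

```text
[0.53643167 0.09054847 0.18836173] [ 0.08931321  0.70871199 -4.66310649] 0.3111013582977028
232 182
```

View pics/c2.png

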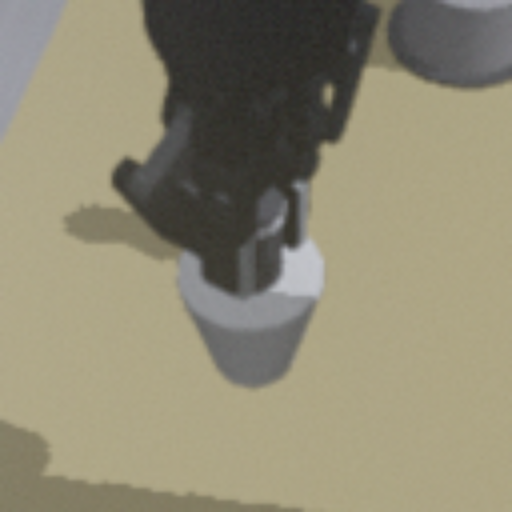

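The plug is held upright, with its collar centred at about (231,186) in the side view. I'll carry it over the ring.

{"name": "drive_tool", "arguments": {"targets": [[[-0.03,-0.2,0.1,0,0,0],[-0.05,-0.35,0,0,0,0],[-0.08,-0.5,0,0,0,0],[-0.08,-0.55,0,0,0,0],[-0.08,-0.55,0,0,0,0],[-0.08,-0.55,0,0,0,0],[-0.08,-0.55,0,0,0,0],[-0.08,-0.5,0,0,0,0],[-0.07,-0.46,0,0,0,0],[-0.05,-0.3,-0.1,0,0,0],[-0.03,-0.2,0,0,0,0],[0,0,0,0,0,0]]]}}

```text
clock: 5.75
tool_pos: [0.4788, -0.2873, 0.1879]
ee_rot: [-0.669, -3.069, -0.0]
ft_force: [0.6, 0.4, -4.0]
finger_gap: 0.313
grip_force: 50.1
```

{"name": "drive_tool", "arguments": {"targets": [[[0,0,-0.2,0,0,0],[0,0,-0.25,0,0,0],[0,0,-0.1,0,0,0],[0,0,0,0,0,0]]]}}

```text
clock: 6.25
tool_pos: [0.4793, -0.2857, 0.144]
ee_rot: [-0.666, -3.069, -0.0]
ft_force: [0.3, 0.4, -3.9]
finger_gap: 0.318
grip_force: 50.0
```

Run:
```python
from h import *
o=sensors.get_obs();print(o["tool_pos"],o["ft_force"],o["finger_gap"],o["joints"].round(2))
t=[]
for n in("side","top"):
    im=np.ascontiguousarray(grab_frame(n)[:,:,::-1]);cv2.imwrite(f"pics/{n}3.png",im)
    x,y=proj(n,np.r_[o["tool_pos"][:2],.08])[0].astype(int);y=max(y,40);print(x,y)
    t.append(cv2.resize(im[y-40:y+40,x-40:x+40],(400,400)))
cv2.imwrite("pics/c3.png",np.hstack(t))
```

```text
[ 0.47930559 -0.28571503  0.14396412] [ 0.29187345  0.39155465 -3.89009308] 0.31757024577134335 [-0.54  0.34 -0.1   1.13  0.   -0.11]
287 102
399 211
```

View pics/c3.png

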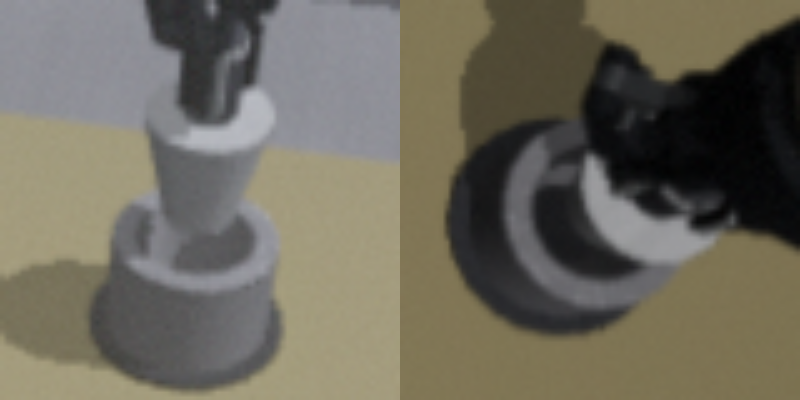

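Run:
```python
from h import *
# collar top at z=.1355
print("side plug",plane("side",(288.6,85.2),.1355),"mouth",plane("side",(285.9,108.9),.06))
print("top plug",plane("top",(410.4,207.6),.1355),"mouth",plane("top",(398.5,213.5),.06))
# silhouettes of predicted collar for the plug on axis
a=np.linspace(0,2*np.pi,72)
for n,c in(("side",(.4822,-.2871)),("top",(.4782,-.2910))):
    q=proj(n,np.c_[c[0]+.031*np.cos(a),c[1]+.031*np.sin(a),0*a+.1355]); print(n,"collar extents on-axis",q.min(0),q.max(0))
```

```text
side plug [[ 0.4823443  -0.27927106]] mouth [[ 0.4822193 -0.2871214]]
top plug [[ 0.48102125 -0.28831638]] mouth [[ 0.47819182 -0.29097514]]
side collar extents on-axis [276.06780109  75.86105902] [302.08505482  91.11120056]
top collar extents on-axis [396.48405776 193.79983544] [427.03381109 224.4484686 ]
```

The side view has the plug on axis to about 1 mm. The top view suggests a shift of 2–3 mm towards -x, -y. I'll split the difference and lower to about 12 mm above home.

{"name": "drive_tool", "arguments": {"targets": [[[-0.01,-0.03,-0.1,0,0,0],[0,0,-0.15,0,0,0],[0,0,-0.15,0,0,0],[0,0,-0.15,0,0,0],[0,0,-0.1,0,0,0],[0,0,-0.05,0,0,0],[0,0,0,0,0,0]]]}}

```text
clock: 7.22
tool_pos: [0.4785, -0.2887, 0.0879]
ee_rot: [-0.667, -3.07, 0.0]
ft_force: [0.5, 0.5, -4.3]
finger_gap: 0.311
grip_force: 50.2
```

{"name": "drive_tool", "arguments": {"targets": [[[0,0,-0.02,0,0,0],[0,0,-0.02,0,0,0],[0,0,-0.02,0,0,0],[0,0,0,0,0,0]]]}}

```text
clock: 7.72
tool_pos: [0.4785, -0.2887, 0.0832]
ee_rot: [-0.667, -3.07, 0.0]
ft_force: [-0.0, -0.0, -4.3]
finger_gap: 0.311
grip_force: 50.2
```

{"name": "drive_tool", "arguments": {"targets": [[[0,0,-0.02,0,0,0],[0,0,-0.02,0,0,0],[0,0,0,0,0,0]]]}}

```text
clock: 8.1
tool_pos: [0.4786, -0.2887, 0.08]
ee_rot: [0.667, 3.07, 0.0]
ft_force: [0.2, -0.8, -4.2]
finger_gap: 0.316
grip_force: 50.0
```

{"name": "drive_tool", "arguments": {"targets": [[[0,0,-0.015,0,0,0],[0,0,-0.01,0,0,0],[0,0,0,0,0,0]]]}}

```text
clock: 8.48
tool_pos: [0.4789, -0.2887, 0.0782]
ee_rot: [0.666, 3.07, 0.0]
ft_force: [0.9, 0.4, -3.6]
finger_gap: 0.311
grip_force: 50.0
```

{"name": "drive_tool", "arguments": {"targets": [[[0,0,-0.01,0,0,0],[0,0,0,0,0,0]]]}}

```text
clock: 8.72
tool_pos: [0.4789, -0.2886, 0.0775]
ee_rot: [0.666, 3.069, 0.0]
ft_force: [2.3, 2.4, -0.9]
finger_gap: 0.318
grip_force: 50.2
```

{"name": "drive_tool", "arguments": {"targets": [[[0.005,0.005,-0.008,0,0,0],[0,0,0,0,0,0]]]}}

```text
clock: 8.98
tool_pos: [0.4791, -0.2886, 0.0772]
ee_rot: [0.667, 3.069, -0.001]
ft_force: [-0.3, 1.4, 4.7]
finger_gap: 0.318
grip_force: 50.6
```

{"name": "drive_tool", "arguments": {"targets": [[[0,0,-0.01,0,0,0],[0,0,0,0,0,0]]]}}

```text
clock: 9.22
tool_pos: [0.4792, -0.2887, 0.077]
ee_rot: [0.667, 3.069, -0.001]
ft_force: [-0.9, 3.0, 10.7]
finger_gap: 0.317
grip_force: 51.4
```

{"name": "drive_tool", "arguments": {"targets": [[[0,0.005,0,0,0,0],[0,0,0,0,0,0]]], "grip_force": 20}}

```text
clock: 9.48
tool_pos: [0.4792, -0.2887, 0.077]
ee_rot: [0.667, 3.069, -0.002]
ft_force: [-1.7, 0.4, 9.7]
finger_gap: 0.314
grip_force: 51.2
```

{"name": "drive_tool", "arguments": {"targets": [[[0,0,0,0,0,0],[0,0,0,0,0,0],[0,0,0,0,0,0],[0,0,0,0,0,0],[0,0,0,0,0,0],[0,0,0,0,0,0]]], "grip": 1}}

```text
clock: 10.22
tool_pos: [0.479, -0.2879, 0.0758]
ee_rot: [-0.667, -3.07, 0.0]
ft_force: [0.2, -0.1, -0.3]
finger_gap: 1.0
grip_force: 0.0
```

{"name": "drive_tool", "arguments": {"targets": [[[0,0,0.1,0,0,0],[0,0,0.25,0,0,0],[0,0,0.4,0,0,0],[0,0,0.4,0,0,0],[-0.2,0,0.4,0,0,0],[-0.5,0,0.2,0,0,0],[-0.5,0,0,0,0,0],[-0.5,0,0,0,0,0],[-0.3,0,0,0,0,0],[0,0,0,0,0,0]]]}}

```text
clock: 11.48
tool_pos: [0.3182, -0.2881, 0.2165]
ee_rot: [0.669, 3.069, -0.001]
ft_force: [0.6, 0.2, 1.0]
finger_gap: 0.999
grip_force: 0.0
```

Run:
```python
from h import *
o=sensors.get_obs();print(o["clock"],o["tool_pos"],o["ft_force"])
a=np.linspace(0,2*np.pi,72)
t=[]
for n,c in(("side",(.4822,-.2871)),("top",(.4782,-.2910))):
    im=np.ascontiguousarray(grab_frame(n)[:,:,::-1]);cv2.imwrite(f"pics/{n}4.png",im)
    x,y=proj(n,[[.48,-.289,.08]])[0].astype(int)
    p=cv2.resize(im[y-40:y+40,x-40:x+40],(400,400))
    for z,rr in((.068,.031),(.112,.014)):
        q=proj(n,np.c_[c[0]+rr*np.cos(a),c[1]+rr*np.sin(a),0*a+z]);cv2.polylines(p,[((q-[x-40,y-40]+.5)*5).astype(np.int32)],True,(0,0,255))
    t.append(p)
cv2.imwrite("pics/c4.png",np.hstack(t))
```

```text
11.475 [ 0.31818593 -0.28813405  0.21650953] [0.58718703 0.17873916 0.97154158]
```

View pics/c4.png

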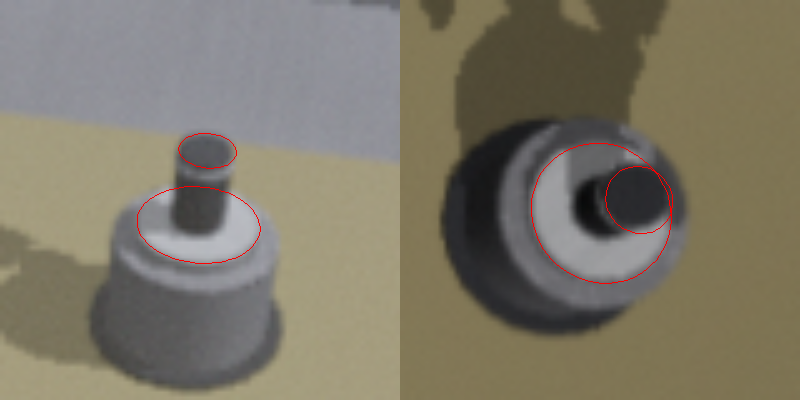

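The plug sits upright in the ring, and its collar and handle top lie on the outlines predicted for the seated pose (handle top at side ~(288,92)). The gripper is clear of it.

```bash
python3 -c "
from cell import r
print(r.sign_off())"
```

```text
the job is handed in; nothing more can be done
None
```

The taper plug is seated upright in the tall ring and released, and the job is handed in at about 11.5 s on the robot's clock. The gripper is clear, and the straight plug and flat ring were not touched.

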